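Free the tilted insert tray from the stacking crate

TASK

The white insert tray has dropped into the grey crate at a slant and its raised end is caught under the crate's corner plates. Take it by its carry bar and gently turn it level while it is still down in the crate, without pulling it up against the plates; once its corners are clear, lift it out and set it down gently, level, on the middle of the clear box's lid and let go. Leave the tins in the crate standing where they are.

Things in the scene. Friction and masses are not known exactly. Their poses are not given: they have to be found in the camera images.
- tray: White rigid plastic insert tray, open on top, about 0.3 kg, balanced under its carry bar. Rim flange 200 mm long (its x) by 130 mm wide (its y), its top 30 mm above the underside; below the flange 180 x 110 mm. Origin: centre of underside, z up through the bar. It starts tilted about 0.42 rad in the crate, its +x end raised, leaning on the far tins, its -x end on the crate floor.
- carry_bar (a point): Middle of the tray's carry bar, 76 mm above its underside; axes as the tray's. The bar runs along the tray's middle: 112 mm long (x), 16 mm thick (y, grasp across this), 28 mm tall, from 62 to 90 mm above the underside, on posts at x +-47 mm. Between the posts it is open below the bar, down to a low partition 26 mm high.
- raised_rim (a point): Middle of the top edge of the tray's raised end (x +100, z +30 mm of the tray). At the start it is about 16 mm in under the two far corner plates of the crate, with about 10 mm to spare above it and 15 mm to the crate's end wall. The tray's low end has only about 9 mm to the near tins: it must rise above them as the tray is turned level.
- crate: Grey plastic stacking crate, fixed, open on top. 296 x 196 mm outside (rim 308 x 208), 126 mm high; inside 286 mm (its x) by 186 mm (its y); floor 5 mm thick. Origin: centre of underside; x points along the crate to the end where the tray is raised (away from the robot), z up.
- corner_plates: The crate's four stacking plates, moulded to it, one flat in each corner of the mouth, flush with the rim, 6 mm thick, reaching 30 mm in from the end wall and 56 mm in from the side wall. Lengthwise 226 mm is free between them: a level, centred tray passes with 13 mm at each end. Origin and axes as the crate's (the plates' undersides lie 120 mm above it).
- clear_box: Closed clear plastic storage box with packets inside and a black clip handle at each short end, fixed. Flat lid 290 mm (its x) by 200 mm (its y), top of the lid 115 mm above the box's underside. Origin: centre of the underside, z up.
- lid_top (a point): Centre of the top face of the clear box's lid; axes as the box's.
- tin_far0: Short food tin standing in the crate under the raised end of the tray, 66 mm diameter, 49 mm tall, at about x +110, y +45 mm of the crate. Origin: centre of its underside.
- tin_far1: Short food tin standing in the crate under the raised end of the tray, 66 mm diameter, 49 mm tall, at about x +110, y -45 mm of the crate. Origin: centre of its underside.
- tin_near0: Flat food tin standing in the crate's near end, 80 mm diameter, 38 mm tall, at about x -102, y +46 mm of the crate, close to the tray's low end. Origin: centre of its underside.
- tin_near1: Flat food tin standing in the crate's near end, 80 mm diameter, 38 mm tall, at about x -102, y -46 mm of the crate, close to the tray's low end. Origin: centre of its underside.
There are look-alikes about, which are no part of the job. Of the things shaped like the tray, the white one is meant.

How it is judged:
By the outcome, as a careful person would: the job done as asked, in the order asked, and still so for the second after the job is handed in, with the robot touching nothing.
It also fails if it takes over 58 s, if anything falls off the work surface, if the arm or the gripper's body presses on something with over 40 N, if the wrist force passes 120 N, or if a joint passes its speed limit or range.

ROBOT

A 7-joint arm with a two-finger parallel gripper is mounted at the origin on the work surface. World frame = base frame: x ahead of the robot, y to its left, z up, the work surface at z = 0. Lengths are in m, angles in rad, forces in N, time in s.
With the tool pointing down it reaches from about 0.425 to 0.875 m from the base axis. Payload 4.7 kg.
Tool frame: the origin (TCP) lies on the centre line of the jaws, within the pads' length; the fingertips stand ahead of it and the grasp point (between the pads) lies 2 mm behind it (nose_length is the z of the fingertips in the tool frame, in m); z points along the fingers, y is the line along which they close (so a half turn about z gives the same grasp; the last joint's range is limited). The gripper opens to 87 mm and grips with 3 to 60 N. Pads are 19 mm wide; open, the fingers measure 117 mm over their backs; the gripper's body (75 mm by 190 mm) begins 51 mm behind the grasp point.
Start: joints at [1.346, 0.321, -0.07, 1.45, 0.023, 1.371, -0.057], TCP at [0.154, -0.632, 0.24] pointing down, gripper open.
Joint ranges: [-2.86, 2.86], [-0.3, 2.09], [-1.38, 1.24], [0.06, 2.45], [-1.56, 4.7], [0.09, 2.05], [-2.69, 2.69]. Speed limits (rad/s): [2.57, 2.57, 3.14, 3.14, 3.14, 3.14, 3.14].

INTERFACE

Orientations are given as a rotation vector (axis times angle).
In Python, from bench import * gives the robot as it stands.
- The arm moves only by the tool send_rows, never from a script. Its arguments are lists of equal length, an entry for each row: "xyz": the shift along the tool's x, y, z in mm, a list of three; "dr": the turn, a rotation vector about the tool's x, y, z in rad, a list of three. A call has exactly 10 rows; each row is the pose to reach, as a shift and turn from the pose commanded when the call began, along the tool's axes at that moment; what a row does not reach only later rows make up. A row lasts 1/12 s, in which the tool goes at most 41.7 mm and 7.16 degrees, less where a joint would pass 70% of its speed; a pose out of reach is approached as far as the arm can. A call with a gripper value outside its range is refused whole. "jaw" is the finger opening in mm, from 0 to 87, set as the call begins (left out, the last holds). The fingers move at their own pace and stop on an object; "grip_force" is the grip in N (left out, the last holds). Time passes only in rows, so rows that repeat a pose let the fingers close, or fill a call up. It gives the time, the measured TCP pose, the force, the opening and the grip force at its end, in the units of the state.
- get_state(): the state, without advancing time (a new reading comes with each control period).
- get_image(name): name is "scene" or "top" or "wrist"; returns the picture (420x560x3 uint8, red, green, blue); there is no depth.
- calibration(name): a dict with "vfov" (degrees; the focal length in pixels is half the picture's height over the tangent of half this angle, whatever the lens; pixels are square), "cx", "cy" (the principal point, pixels), "rvec" (rotation vector, rad) and "tvec" (3), from world to camera coordinates, as OpenCV has them; the wrist camera has in their place "hand_eye" (4x4, takes a point from camera to tool coordinates, whose origin is the TCP and whose axes are the flange's). Camera axes: x right, y down, z forward; pixel columns grow to the right and rows downward; lengths in m; the calibration is good to about 2 mm. A picture is of the moment at which its call begins: read the wrist's pose just before it. calibration takes no time and is no camera call.
- close_job(): hands the job in; it is judged then, once.
The state is a dict: "time": time; "joint_positions": joint angles; "qd": joint speeds; "joint_torque": joint torques, N m; "position": TCP position; "tool_rot": TCP orientation; "ft_force": force on the tool from outside, world axes, zero at the start; "torque": the same for the moment, N m; "grip_width": opening from 0.0 (shut) to 1.0 (fully open); "grip_force": force on a finger pad.
Only numpy, scipy, OpenCV 4.12 (cv2) and the standard library are available. Lean on these libraries where they do the work, as an engineer would, in place of code of your own. Each camera call takes 0.05 s, during which the arm holds its last target. There are 200 camera calls.

## Working session

There is one attempt and no reset: what is moved stays moved. The work goes in short steps, Python scripts to look and compute and a tool call to move; the robot and the scene stay as the last step left them, time stands still between calls to the robot, and variables do not carry over. Pictures are saved under pics/ and viewed, at most 10 in all, crops included, and the job is handed in when it is done.

Besides the shell and the picture viewer there is one more tool, called after "Emit:" as name(argument=value, ...) on one line, values as JSON. send_rows: Moves the arm, as the interface text tells. Its arguments: {"type":"object","properties":{"xyz":{"type":"array"},"dr":{"type":"array"},"jaw":{"type":"number"},"grip_force":{"type":"number"}},"required":["xyz","dr"]}

```bash
mkdir -p pics
python3 - <<'E'
from bench import *
import cv2,json
s=get_state();print(s)
for n in("scene","top","wrist"):
    print(n,calibration(n))
    cv2.imwrite(f"pics/{n}0.png",get_image(n)[:,:,::-1])
E
```

```text
{'time': 0.0, 'joint_positions': array([ 1.34611492,  0.32184099, -0.07009483,  1.45167884,  0.02257978,
        1.37079841, -0.05691239]), 'qd': array([-0.00129433,  0.00061642,  0.00122864,  0.00044946, -0.00087822,
       -0.00017491, -0.00078638]), 'joint_torque': array([-2.56890653e-04, -4.91287279e+01, -4.03944505e-01, -3.12530065e+01,
       -6.38576620e-02,  4.37631912e-02,  1.56412780e-04]), 'position': array([ 0.15357863, -0.63105543,  0.23844795]), 'tool_rot': array([-3.11732372e+00, -3.73995628e-01,  4.80057134e-04]), 'ft_force': array([ 0.47986957,  0.2033828 , -0.20120938]), 'torque': array([ 0.00248212,  0.02781341, -0.03781834]), 'grip_force': 0.0, 'grip_width': 0.9972034849348195}
scene {'vfov': 52.114991128720426, 'cx': 278.1703980045386, 'cy': 213.4802194158535, 'rvec': array([ 2.16280558,  1.1736487 , -0.44979181]), 'tvec': array([-0.28984749, -0.21253858,  1.54143178])}
top {'vfov': 55.74110952004384, 'cx': 280.55215951922673, 'cy': 206.85604723208556, 'rvec': array([ 2.17077429, -2.18861335,  0.07134806]), 'tvec': array([0.03212729, 0.4674087 , 1.07178065])}
wrist {'vfov': 59.18198398613911, 'cx': 283.8999423104119, 'cy': 210.68482812838153, 'hand_eye': array([[ 4.55446474e-04, -9.69729505e-01, -2.44181245e-01,
         6.63354615e-02],
       [ 9.99999380e-01,  6.89707027e-04, -8.73871625e-04,
        -3.41930463e-04],
       [ 1.01583262e-03, -2.44180696e-01,  9.69729218e-01,
        -1.45369369e-01],
       [ 0.00000000e+00,  0.00000000e+00,  0.00000000e+00,
         1.00000000e+00]])}
```

View pics/scene0.png

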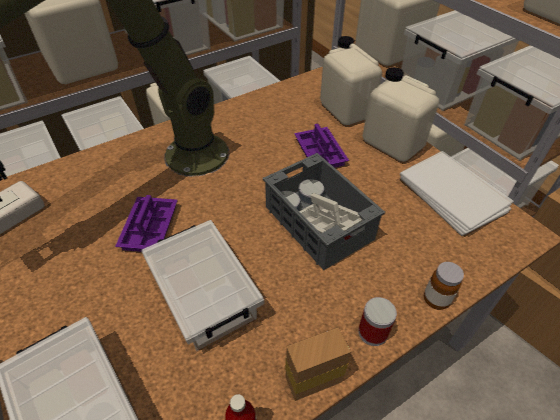

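View pics/top0.png

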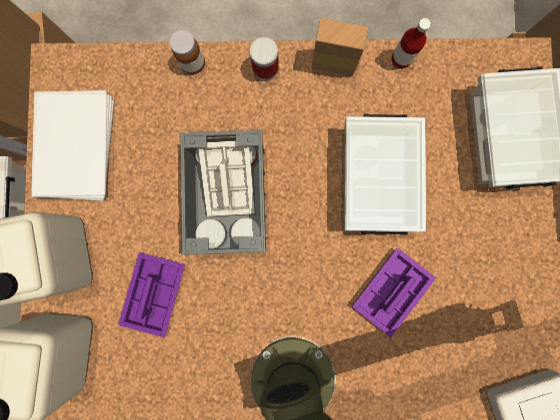

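Candidates: the white slanted tray is in the crate at top (227,180). The purple trays at (152,295) and (394,292) are decoys. There are two clear boxes, at (385,174) and (520,128). I'll zoom in to choose, and measure.

```bash
cat > h.py <<'E'
from bench import *
import numpy as np,cv2
from scipy.spatial.transform import Rotation as R
def cam(n,st=None):
    c=calibration(n);f=210/np.tan(np.radians(c["vfov"]/2))
    K=np.array([[f,0,c["cx"]],[0,f,c["cy"]],[0,0,1]])
    if n=="wrist":
        T=np.eye(4);T[:3,:3]=R.from_rotvec(st["tool_rot"]).as_matrix();T[:3,3]=st["position"]
        W=np.linalg.inv(T@np.array(c["hand_eye"]));return K,W[:3,:3],W[:3,3]
    return K,R.from_rotvec(c["rvec"]).as_matrix(),np.array(c["tvec"])
def ray(C,uv):
    K,r,t=C;d=r.T@np.linalg.inv(K)@np.array([*uv,1.]);return -r.T@t,d/np.linalg.norm(d)
def onz(C,uv,z):
    o,d=ray(C,uv);return o+d*(z-o[2])/d[2]
def proj(C,p):
    K,r,t=C;q=K@(r@np.asarray(p,float)+t);return q[:2]/q[2]
def tri(a,b):
    (o1,d1),(o2,d2)=a,b
    s=np.linalg.lstsq(np.c_[d1,-d2],o2-o1,rcond=None)[0]
    p,q=o1+d1*s[0],o2+d2*s[1];return (p+q)/2,np.linalg.norm(p-q)
E
python3 - <<'E'
from h import *
C=cam("top")
for n,uvs,z in[("crate",[(181,133),(264,131),(265,252),(182,254)],.126),("box1",[(346,117),(425,118),(425,231),(345,232)],.115),("box2",[(483,71),(562,70),(567,183),(490,187)],.115)]:
    P=np.array([onz(C,u,z) for u in uvs]);print(n,P.round(3)[:,:2].tolist(),P.mean(0).round(3),[round(float(np.linalg.norm(P[i]-P[i-1])),3) for i in range(4)])
t=cv2.imread("pics/top0.png")
a=cv2.resize(t[120:265,170:275],None,fx=4,fy=4,interpolation=3)
b=cv2.resize(t[60:245,335:560],(370,304),interpolation=3);b=cv2.copyMakeBorder(b,0,a.shape[0]-304,0,0,0)
cv2.imwrite("pics/crop.png",np.hstack([a,b]))
E
```

```text
crate [[0.648, 0.276], [0.65, 0.067], [0.349, 0.066], [0.346, 0.27]] [0.498 0.17  0.126] [0.302, 0.208, 0.301, 0.204]
box1 [[0.687, -0.14], [0.683, -0.34], [0.397, -0.33], [0.397, -0.132]] [ 0.541 -0.235  0.115] [0.291, 0.2, 0.286, 0.198]
box2 [[0.803, -0.491], [0.804, -0.692], [0.514, -0.687], [0.506, -0.495]] [ 0.657 -0.591  0.115] [0.298, 0.2, 0.29, 0.192]
```

View pics/crop.png

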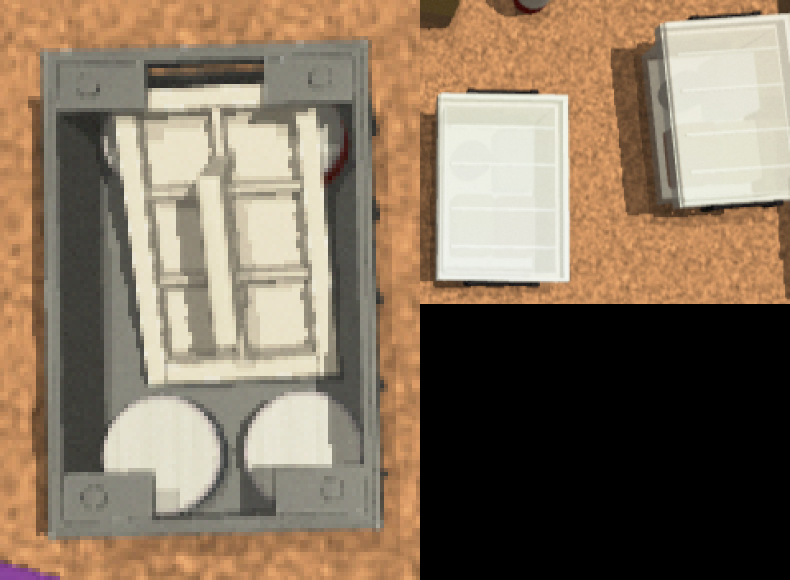

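The image shows the white tray tilted between four grey corner plates, bar from crop (213,165) to (225,350). Box1, at (0.541,-0.235), matches 290x200 mm at a lid height of 0.115. Box2 is 0.88 m away (out of reach) and looks higher, so box1 is the target. Next I'll move over the crate to look from close up.

```bash
cat >> h.py <<'E'
def rot(yaw=0,tilt=0):  # tool frame whose x = tray x, z = -tray z ; tilt>0 raises +x end
    return R.from_euler("z",yaw)*R.from_euler("y",-tilt)*R.from_rotvec([np.pi,0,0])
def rel(p,Rt,st=None):
    st=st or get_state();R0=R.from_rotvec(st["tool_rot"])
    return (R0.inv().apply(np.array(p)-st["position"])*1000).round(1),(R0.inv()*Rt).as_rotvec().round(3)
E
python3 - <<'E'
import bench
print([n for n in dir(bench) if not n.startswith("__")], getattr(bench,"nose_length",None))
from h import *
for p in[(.5,-.25,.36),(.45,.165,.36)]: print(rel(p,rot(0)))
E
```

```text
['MotionError', 'calibration', 'close_job', 'get_image', 'get_state', 'nose_length'] 0.017
(array([ 426.7, -288.6, -120.9]), array([-0.001,  0.   ,  0.239]))
(array([ 476.3, -703.6, -120.3]), array([-0.001,  0.   ,  0.239]))
```

Emit:
send_rows(xyz=[[40,-20,-15],[75,-45,-30],[110,-70,-45],[145,-95,-60],[180,-120,-75],[215,-145,-90],[250,-170,-105],[285,-195,-118],[320,-220,-120],[350,-245,-120]], dr=[[0,0,0.03],[0,0,0.06],[0,0,0.09],[0,0,0.12],[0,0,0.15],[0,0,0.18],[0,0,0.2],[0,0,0.22],[0,0,0.239],[0,0,0.239]], jaw=60)

```text
time: 0.98
position: [0.4185, -0.3328, 0.3587]
tool_rot: [3.14, -0.002, 0.002]
ft_force: [0.8, -0.4, -0.0]
grip_width: 0.69
grip_force: 0.0
```

Run:
```python
from h import *
print(get_state()["position"],get_state()["time"],rel((.45,.165,.36),rot(0)))
```

```text
[ 0.41852913 -0.33277321  0.35874838] 0.9833 (array([  30.7, -497.8,   -2.1]), array([ 0.002, -0.002, -0.002]))
```

Emit:
send_rows(xyz=[[18,-37,0],[36,-74,0],[54,-111,0],[66,-150,0],[70,-191,0],[70,-232,0],[66,-273,0],[60,-314,0],[52,-354,0],[46,-394,0]], dr=[[0,0,0],[0,0,0],[0,0,0],[0,0,0],[0,0,0],[0,0,0],[0,0,0],[0,0,0],[0,0,0],[0,0,0]])

```text
time: 1.82
position: [0.4623, 0.062, 0.3572]
tool_rot: [3.141, -0.0, -0.0]
ft_force: [1.1, -0.3, 0.4]
grip_width: 0.688
grip_force: 0.0
```

Emit:
send_rows(xyz=[[-5,-35,0],[-10,-70,0],[-15,-100,0],[-15,-104,0],[-15,-104,0],[-15,-104,0],[-15,-104,0],[-15,-104,0],[-15,-104,0],[-15,-104,0]], dr=[[0,0,0],[0,0,0],[0,0,0],[0,0,0],[0,0,0],[0,0,0],[0,0,0],[0,0,0],[0,0,0],[0,0,0]])

```text
time: 2.65
position: [0.4487, 0.163, 0.3573]
tool_rot: [3.142, -0.003, -0.0]
ft_force: [-0.5, -0.2, 0.2]
grip_width: 0.693
grip_force: 0.0
```

Run:
```python
from h import *
import pickle
s=get_state();im=get_image("wrist")[:,:,::-1]
pickle.dump(s,open("w1.pkl","wb"));cv2.imwrite("pics/w1.png",im);cv2.imwrite("pics/w1v.png",cv2.resize(im,(784,588)))
print(s["position"],s["time"])
```

```text
[0.44869182 0.16297886 0.35725983] 2.65
```

View pics/w1v.png

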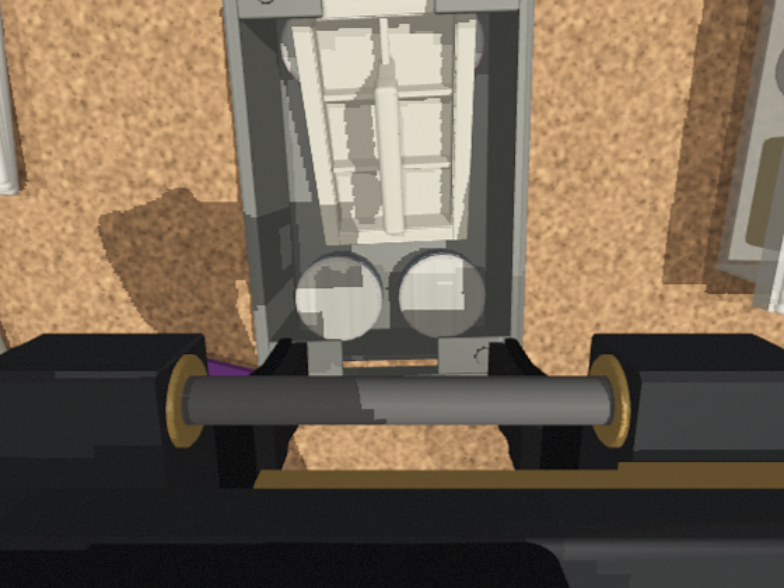

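Run:
```python
import cv2
im=cv2.imread("pics/w1.png")[0:180,180:380]
o=cv2.resize(im,(660,594),interpolation=cv2.INTER_CUBIC)
for u in range(0,200,20): cv2.line(o,(int(u*3.3),0),(int(u*3.3),6),(0,0,255),1);cv2.putText(o,str(180+u),(int(u*3.3),16),0,.35,(0,0,255))
for v in range(20,180,20): cv2.line(o,(0,int(v*3.3)),(6,int(v*3.3)),(0,0,255),1);cv2.putText(o,str(v),(8,int(v*3.3)),0,.35,(0,0,255))
cv2.imwrite("pics/w1c.png",o)
```

```text
(no output)
```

View pics/w1c.png

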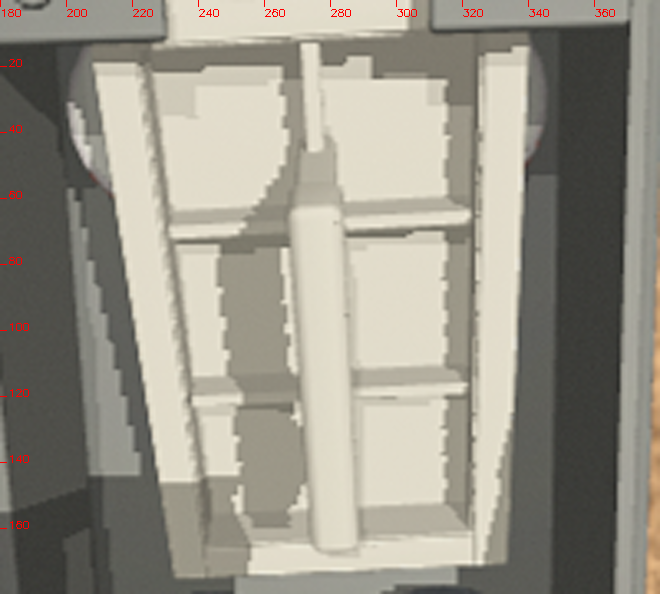

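```bash
cat > fit.py <<'E'
from h import *
import pickle
s=pickle.load(open("w1.pkl","rb"));C=cam("wrist",s);K,r,t=C
o=np.array([[-100,65,30],[-100,-65,30],[56,8,90],[56,-8,90],[-56,8,90],[-56,-8,90]])/1000.
u=np.array([(175,577),(505,563),(291,207),(340,207),(315,548),(357,548)])/3.3+[180,0]
ok,rv,tv=cv2.solvePnP(o,u,K,None)
print("reproj",(cv2.projectPoints(o,rv,tv,K,None)[0][:,0]-u).round(1).tolist())
Rt=r.T@cv2.Rodrigues(rv)[0];p=r.T@(tv[:,0]-t)
print("tray",p.round(4),"x",Rt[:,0].round(3),"y",Rt[:,1].round(3),"z",Rt[:,2].round(3))
print("bar",(p+Rt@[0,0,.076]).round(4),"raised",(p+Rt@[.1,0,.03]).round(4),"lowbot",(p+Rt@[-.09,0,0]).round(4))
print("planar:",onz(C,u[0],.0283),onz(C,u[1],.0283))
for k,(a,b) in enumerate([(2,3),(4,5)]):
    print("bar end",onz(C,(u[a]+u[b])/2,[.1468,.1011][k]))
E
python3 fit.py
```

```text
reproj [[1.0, 0.0], [-0.8, -0.2], [-1.0, 0.2], [1.2, -0.6], [-1.0, 0.6], [0.5, -0.0]]
tray [0.5478 0.1697 0.0264] x [0.923 0.044 0.383] y [-0.045  0.999 -0.007] z [-0.383 -0.011  0.924]
bar [0.5187 0.1689 0.0966] raised [0.6286 0.1738 0.0923] lowbot [ 0.4648  0.1658 -0.0081]
planar: [0.44311849 0.22947813 0.0283    ] [0.4484432  0.10052308 0.0283    ]
bar end [0.56275868 0.17093592 0.1468    ]
bar end [0.46369127 0.1659273  0.1011    ]
```

Wrist picture: bar top runs from (275,63) to (282,166), low rim corners at (233,175) and (333,171). With the heights fixed by the tilt, the rim measures 129 mm, the bar projects to 99 mm and yaw is about 0.045. These agree with the given sizes. Bar centre is about (0.519,0.169,0.111).

Run:
```python
from h import *
print(rel((.4825,.167,.191),rot(.045,.42)))
```

```text
(array([ 33.9,  -3.8, 166.3]), array([ 0.01 ,  0.42 , -0.046]))
```

Emit:
send_rows(xyz=[[8,-1,20],[16,-2,45],[24,-3,75],[34,-4,100],[34,-4,125],[34,-4,150],[34,-4,166],[34,-4,166],[34,-4,166],[34,-4,166]], dr=[[0,0.07,-0.01],[0,0.14,-0.02],[0,0.21,-0.03],[0.01,0.28,-0.046],[0.01,0.35,-0.046],[0.01,0.42,-0.046],[0.01,0.42,-0.046],[0.01,0.42,-0.046],[0.01,0.42,-0.046],[0.01,0.42,-0.046]], jaw=50)

```text
time: 3.53
position: [0.4839, 0.1684, 0.1934]
tool_rot: [-3.06, -0.071, -0.656]
ft_force: [-0.8, -0.5, 0.5]
grip_width: 0.571
grip_force: 0.0
```

Run:
```python
from h import *
import pickle
s=get_state();im=get_image("wrist")[:,:,::-1];pickle.dump(s,open("w2.pkl","wb"))
cv2.imwrite("pics/w2.png",im);cv2.imwrite("pics/w2v.png",cv2.resize(im,(784,588)))
print(s["position"],s["joint_positions"].round(2),rel((.5198,.1687,.109),rot(.045,.42),s))
C=cam("wrist",s)
for z in(.0,.1):print(proj(C,(.519,.1687,.111)), proj(C,(.5628,.171,.1468)),proj(C,(.4637,.166,.1011)))
```

```text
[0.48389678 0.16843282 0.19341   ] [ 0.41 -0.27 -0.79  2.15 -0.07  0.79 -1.89] (array([-1.9,  1.5, 91.7]), array([-0.002, -0.003,  0.001]))
[286.9904358  223.83096008] [286.81999466 141.24481711] [287.18427427 308.84211382]
[286.9904358  223.83096008] [286.81999466 141.24481711] [287.18427427 308.84211382]
```

View pics/w2v.png

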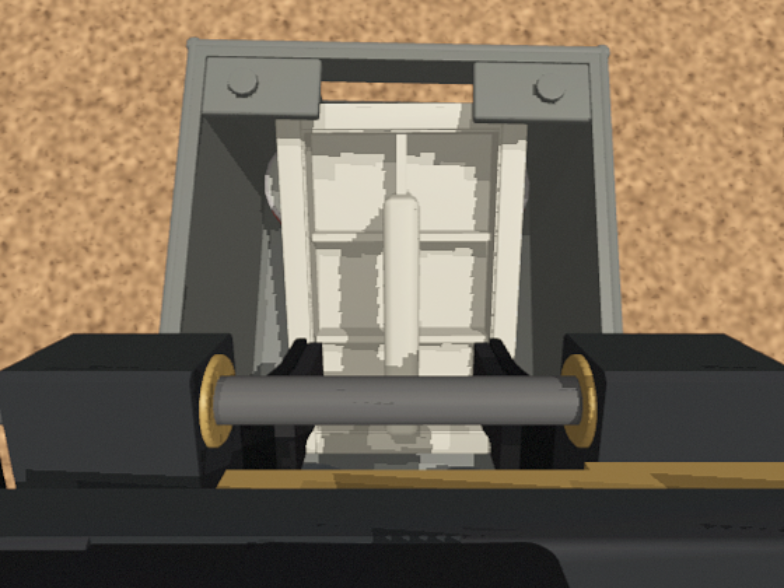

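Bar's far end is seen at view (402,197), orig (287,141), exactly as predicted, and the bar is vertical between the fingers. Descending.

Emit:
send_rows(xyz=[[-1,1,12],[-2,1.5,25],[-2,1.5,38],[-2,1.5,50],[-2,1.5,62],[-2,1.5,74],[-2,1.5,83],[-2,1.5,90],[-2,1.5,92],[-2,1.5,92]], dr=[[0,0,0],[0,0,0],[0,0,0],[0,0,0],[0,0,0],[0,0,0],[0,0,0],[0,0,0],[0,0,0],[0,0,0]])

```text
time: 4.42
position: [0.5192, 0.1681, 0.1072]
tool_rot: [-3.061, -0.069, -0.653]
ft_force: [-0.3, 0.0, 0.4]
grip_width: 0.573
grip_force: 0.0
```

Run:
```python
from h import *
s=get_state()
print(s["position"],s["joint_positions"].round(2),s["ft_force"],rel((.5198,.1687,.109),rot(.045,.42),s))
```

```text
[0.51922943 0.1680987  0.10721328] [ 0.5  -0.01 -0.95  2.18  0.27  0.6  -2.17] [-0.29430761  0.0074374   0.44247362] (array([ 1.3, -0.6, -1.4]), array([-0.002, -0.   , -0.   ]))
```

Emit:
send_rows(xyz=[[0,0,0],[0,0,0],[0,0,0],[0,0,0],[0,0,0],[0,0,0],[0,0,0],[0,0,0],[0,0,0],[0,0,0]], dr=[[0,0,0],[0,0,0],[0,0,0],[0,0,0],[0,0,0],[0,0,0],[0,0,0],[0,0,0],[0,0,0],[0,0,0]], jaw=5, grip_force=35)

```text
time: 5.25
position: [0.5182, 0.1682, 0.1067]
tool_rot: [-3.062, -0.072, -0.653]
ft_force: [-1.1, 0.6, 1.6]
grip_width: 0.182
grip_force: 35.0
```

```bash
cat > plan.py <<'E'
from h import *
# tray pose in crate frame (x,z of origin, tilt) -> clearances in mm
def pt(o,th,x,z): c,s=np.cos(th),np.sin(th);return np.array([o[0]+x*c-z*s,o[1]+x*s+z*c])
def clear(o,th):
    f=pt(o,th,100,30);fb=pt(o,th,100,26);l=pt(o,th,-100,30);lb=pt(o,th,-100,26);b=pt(o,th,-90,0);g=pt(o,th,90,0)
    # height of underside line above far tin (top 54) over x from 77 to 143
    h=min(pt(o,th,x,0)[1]-54 for x in range(-90,91) if pt(o,th,x,0)[0]>77)
    return dict(farx=f[0],wall=143-f[0],plate=120-f[1],low_x=min(l[0],b[0])+62,flz=lb[1]-43,botx=b[0]+62,botz=b[1]-43,tin=h,floor=b[1]-5,raised=f.round(0))
P0=np.array([48.9,41.7]);th0=.42
bar0=pt(P0,th0,0,74)   # TCP
# waypoints: (tilt, far rim x, far rim z) -> TCP
W=[(.42,128,110),(.38,131,111),(.34,134,111),(.30,135,111),(.26,136,111),(.22,134,110.5),(.18,130,109),(.14,126,107),(.10,122,106),(.06,116,105),(.03,110,104),(0,104,103),(0,100,103)]
if __name__=="__main__":
    s=get_state();R0=R.from_rotvec(s["tool_rot"]);print(s["grip_width"],s["grip_force"],s["ft_force"])
    for th,fx,fz in W:
        o=np.array([fx,fz])-pt((0,0),th,100,30);q=clear(o,th);T=pt(o,th,0,74)-bar0
        d=np.array([np.cos(.02)*T[0],np.sin(.02)*T[0]+ (0.0)*(1-th/.42),T[1]])
        yaw=.012+(.045-.012)*th/.42
        print(th,R0.inv().apply(d).round(1),(R0.inv()*rot(yaw,th)).as_rotvec().round(3),{k:np.round(v).tolist() for k,v in q.items()})
E
python3 plan.py
```

```text
0.1816675300254149 35.00446122139692 [-1.05223062  0.58630549  1.55536503]
0.42 [ 0.1  0.  -0.1] [-0.001 -0.     0.002] {'farx': 128.0, 'wall': 15.0, 'plate': 10.0, 'low_x': 7.0, 'flz': -18.0, 'botx': 29.0, 'botz': -38.0, 'tin': 0.0, 'floor': 0.0, 'raised': [128.0, 110.0]}
0.38 [ 5.1  0.1 -3.8] [-0.002 -0.04   0.005] {'farx': 131.0, 'wall': 12.0, 'plate': 9.0, 'low_x': 7.0, 'flz': -10.0, 'botx': 28.0, 'botz': -30.0, 'tin': 3.0, 'floor': 8.0, 'raised': [131.0, 111.0]}
0.34 [ 9.8  0.2 -6.4] [-0.003 -0.08   0.007] {'farx': 134.0, 'wall': 9.0, 'plate': 9.0, 'low_x': 7.0, 'flz': -2.0, 'botx': 27.0, 'botz': -24.0, 'tin': 5.0, 'floor': 14.0, 'raised': [134.0, 111.0]}
0.3 [12.9  0.2 -9.8] [-0.004 -0.12   0.01 ] {'farx': 135.0, 'wall': 8.0, 'plate': 9.0, 'low_x': 6.0, 'flz': 5.0, 'botx': 24.0, 'botz': -17.0, 'tin': 8.0, 'floor': 21.0, 'raised': [135.0, 111.0]}
0.26 [ 16.1   0.2 -13.1] [-0.005 -0.16   0.014] {'farx': 136.0, 'wall': 7.0, 'plate': 9.0, 'low_x': 5.0, 'flz': 13.0, 'botx': 22.0, 'botz': -10.0, 'tin': 10.0, 'floor': 28.0, 'raised': [136.0, 111.0]}
0.22 [ 16.5   0.2 -17.1] [-0.006 -0
[... 886 characters left out ...]
': 46.0, 'botx': -10.0, 'botz': 21.0, 'tin': 19.0, 'floor': 59.0, 'raised': [116.0, 105.0]}
0.03 [  5.4  -0.3 -36.7] [-0.007 -0.39   0.032] {'farx': 110.0, 'wall': 33.0, 'plate': 16.0, 'low_x': -28.0, 'flz': 51.0, 'botx': -17.0, 'botz': 25.0, 'tin': 19.0, 'floor': 63.0, 'raised': [110.0, 104.0]}
0 [  2.   -0.4 -40.5] [-0.007 -0.42   0.034] {'farx': 104.0, 'wall': 39.0, 'plate': 17.0, 'low_x': -34.0, 'flz': 56.0, 'botx': -24.0, 'botz': 30.0, 'tin': 19.0, 'floor': 68.0, 'raised': [104.0, 103.0]}
0 [ -1.7  -0.5 -42.1] [-0.007 -0.42   0.034] {'farx': 100.0, 'wall': 43.0, 'plate': 17.0, 'low_x': -38.0, 'flz': 56.0, 'botx': -28.0, 'botz': 30.0, 'tin': 19.0, 'floor': 68.0, 'raised': [100.0, 103.0]}
```

Gripped (15.8 mm opening). Turning level in two gentle calls, checking between.

Emit:
send_rows(xyz=[[2.5,0,-2],[5,0,-3.8],[7.5,0,-5.1],[9.8,0.2,-6.4],[11.4,0.2,-8.1],[12.9,0.2,-9.8],[14.5,0.2,-11.5],[16.1,0.2,-13.1],[16.3,0.2,-15.1],[16.5,0.2,-17.1]], dr=[[-0.001,-0.02,0.003],[-0.002,-0.04,0.005],[-0.002,-0.06,0.006],[-0.003,-0.08,0.007],[-0.003,-0.1,0.008],[-0.004,-0.12,0.01],[-0.004,-0.14,0.012],[-0.005,-0.16,0.014],[-0.005,-0.18,0.015],[-0.006,-0.2,0.017]])

```text
time: 6.08
position: [0.5251, 0.1676, 0.1277]
tool_rot: [-3.12, -0.043, -0.339]
ft_force: [-1.0, 0.6, -3.8]
grip_width: 0.177
grip_force: 35.0
```

Run:
```python
from plan import *
s=get_state();R0=R.from_rotvec(s["tool_rot"])
im=get_image("wrist")[:,:,::-1];cv2.imwrite("pics/w3.png",cv2.resize(im,(784,588)))
print(s["position"],s["joint_positions"].round(2),s["ft_force"],s["grip_width"])
ex=R0.as_matrix()[:,0];print("tilt",np.arcsin(ex[2]),"yaw",np.arctan2(ex[1],ex[0]))
X0=.4995;  # crate centre
for th,fx,fz in W[5:]:
    o=np.array([fx,fz])-pt((0,0),th,100,30);T=pt(o,th,0,74)
    # absolute: grasp TCP at start was (.5182,.1067) <-> bar0
    p=[.5182+(T[0]-bar0[0])/1e3,.1682+.02*(T[0]-bar0[0])/1e3,.1067+(T[1]-bar0[1])/1e3]
    yaw=.012+(.045-.012)*th/.42
    print(th,*rel(p,rot(yaw,th),s))
```

```text
[0.52512853 0.1676054  0.12767623] [ 0.49  0.13 -0.94  1.98  0.25  0.89 -2.12] [-0.98996348  0.60348968 -3.76246903] 0.1765381590572777
tilt 0.21615234284873533 yaw 0.027916477321127484
0.22 [ 1.4 -0.7 -1.1] [ 0.001  0.004 -0.001]
0.18 [-1.  -0.7 -4.5] [ 0.    -0.036  0.002]
0.14 [-3.3 -0.8 -7.3] [-0.    -0.076  0.005]
0.1 [ -5.3  -0.8 -10.9] [-0.001 -0.116  0.008]
0.06 [ -9.1  -0.8 -15. ] [-0.001 -0.156  0.011]
0.03 [-13.4  -0.9 -18. ] [-0.001 -0.186  0.013]
0 [-17.5  -0.9 -21. ] [-0.001 -0.216  0.016]
0 [-21.4  -0.9 -21.9] [-0.001 -0.216  0.016]
```

View pics/w3.png

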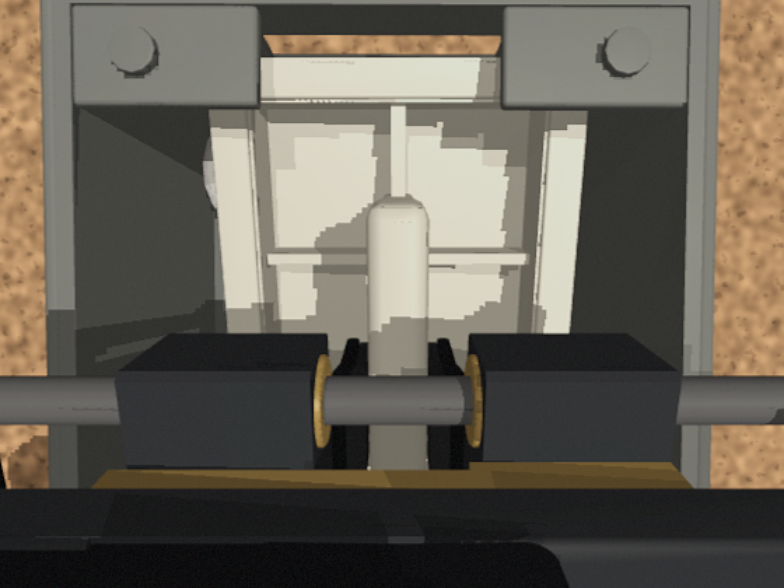

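Tray turned with the gripper: bar end still at (398,197), weight ~3.8 N, so it hangs free, and the rim at (380,60) isn't touching the wall or the plates. Finishing the levelling.

Emit:
send_rows(xyz=[[-0.5,-0.5,-2.5],[-1,-0.7,-4.5],[-3.3,-0.8,-7.3],[-5.3,-0.8,-10.9],[-7.2,-0.8,-13],[-9.1,-0.8,-15],[-13.4,-0.9,-18],[-17.5,-0.9,-21],[-21.4,-0.9,-21.9],[-23,-0.9,-22]], dr=[[0,-0.016,0.001],[0,-0.036,0.002],[0,-0.076,0.005],[-0.001,-0.116,0.008],[-0.001,-0.136,0.01],[-0.001,-0.156,0.011],[-0.001,-0.186,0.013],[-0.001,-0.216,0.016],[-0.001,-0.216,0.016],[-0.001,-0.216,0.016]])

```text
time: 6.97
position: [0.4984, 0.1686, 0.145]
tool_rot: [-3.141, -0.02, -0.006]
ft_force: [-1.3, 0.3, -3.1]
grip_width: 0.181
grip_force: 35.0
```

Emit:
send_rows(xyz=[[0,0,0],[0,0,0],[0,0,0],[0,0,0],[0,0,0],[0,0,0],[0,0,0],[0,0,0],[0,0,0],[0,0,0]], dr=[[0,0,0],[0,0,0],[0,0,0],[0,0,0],[0,0,0],[0,0,0],[0,0,0],[0,0,0],[0,0,0],[0,0,0]])

```text
time: 7.8
position: [0.499, 0.1684, 0.1453]
tool_rot: [-3.141, -0.02, -0.006]
ft_force: [0.0, -0.0, -3.3]
grip_width: 0.178
grip_force: 35.0
```

Run:
```python
from h import *
import pickle
s=get_state();im=get_image("wrist")[:,:,::-1];pickle.dump(s,open("w4.pkl","wb"));cv2.imwrite("pics/w4.png",cv2.resize(im,(784,588)))
ex=R.from_rotvec(s["tool_rot"]).as_matrix()
print(s["position"],s["ft_force"],"tilt",np.arcsin(ex[2,0]),"roll",ex[2,1],"yaw",np.arctan2(ex[1,0],ex[0,0]))
C=cam("wrist",s)
b=s["position"]+ex[:,2]*-.002
for p in([.1,.03,],):pass
for o in([.1,.065,-.046],[.1,-.065,-.046]):
    q=b+ex@np.array([o[0],-o[1],-o[2]]);print("expect rim",q.round(3),(proj(C,q)*1.4).round())
```

```text
[0.498963  0.168449  0.1453038] [ 0.04969774 -0.04749504 -3.30677184] tilt 0.004017006066286153 roll -0.0006639249781030978 yaw 0.01263270236547609
expect rim [0.598 0.235 0.102] [207.  62.]
expect rim [0.6   0.105 0.102] [591.  62.]
```

View pics/w4.png

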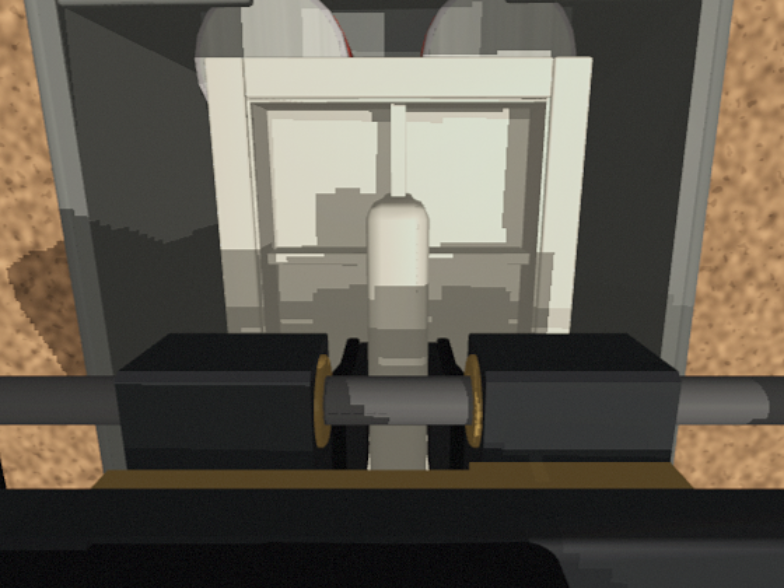

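Run:
```python
from h import *
import pickle
s=pickle.load(open("w4.pkl","rb"));C=cam("wrist",s)
for z in(.126,.120):print("plate edge",onz(C,(150/1.4,4/1.4),z).round(4),onz(C,(530/1.4,3/1.4),z).round(4))
print("rim",onz(C,(205/1.4,58/1.4),.102).round(4),onz(C,(592/1.4,58/1.4),.102).round(4))
K,r,t=C;print("crate mouth side at v=250:",onz(C,(75/1.4,250/1.4),.126).round(3),onz(C,(690/1.4,250/1.4),.126).round(3))
```

```text
plate edge [0.6092 0.2417 0.126 ] [0.6109 0.1322 0.126 ]
plate edge [0.6108 0.2443 0.12  ] [0.6125 0.1309 0.12  ]
rim [0.5994 0.2353 0.102 ] [0.6011 0.1046 0.102 ]
crate mouth side at v=250: [0.537 0.273 0.126] [0.54  0.076 0.126]
```

Level: rim corners at (205,58) and (592,58), plate edges at v≈4. That leaves a gap of about 10 mm at the far end and about 16 at the near end, so I'll shift 2 mm back and lift straight.

Emit:
send_rows(xyz=[[-1,0,0],[-2.5,0,-1],[-2.5,0,-8],[-2.5,0,-20],[-2.5,0,-35],[-2.5,0,-53],[-2.5,0,-73],[-2.5,0,-95],[-2.5,0,-117],[-2.5,0,-135]], dr=[[0,-0.004,0],[0,-0.004,0],[0,-0.004,0],[0,-0.004,0],[0,-0.004,0],[0,-0.004,0],[0,-0.004,0],[0,-0.004,0],[0,-0.004,0],[0,-0.004,0]])

```text
time: 8.68
position: [0.4962, 0.1689, 0.2834]
tool_rot: [-3.141, -0.021, -0.005]
ft_force: [-0.4, -0.5, -3.9]
grip_width: 0.18
grip_force: 35.0
```

Run:
```python
from h import *
s=get_state();print(s["position"],s["ft_force"],s["joint_positions"].round(2))
C=cam("top");im=get_image("top")[:,:,::-1];cv2.imwrite("pics/top1.png",im)
# refine box lid corners from the bright lid mask in top view
hsv=cv2.cvtColor(im[95:260,330:440].copy(),cv2.COLOR_BGR2HSV)
m=((hsv[...,1]<60)&(hsv[...,2]>120)).astype(np.uint8);m=cv2.morphologyEx(m,cv2.MORPH_CLOSE,np.ones((7,7)))
c=max(cv2.findContours(m,0,2)[0],key=cv2.contourArea);(q,sz,a)=cv2.minAreaRect(c);b=cv2.boxPoints((q,sz,a))+[330,95]
P=np.array([onz(C,u,.115) for u in b]);print(b.round(1).tolist(),P.round(3)[:,:2].tolist(),P.mean(0),[round(float(np.linalg.norm(P[i]-P[i-1])),3) for i in range(4)])
for p in[(.54,0,.30),(.541,-.235,.26)]: print(rel(p,rot(.012),s))
```

```text
[0.49624944 0.16890142 0.28338416] [-0.39629977 -0.50434816 -3.89890437] [ 0.53  0.1  -0.96  1.67  0.08  1.41 -2.  ]
[[345.0, 116.0], [425.0, 116.0], [425.0, 231.0], [345.0, 231.0]] [[0.69, -0.138], [0.688, -0.34], [0.397, -0.33], [0.399, -0.132]] [ 0.54358677 -0.23486458  0.115     ] [0.291, 0.202, 0.291, 0.198]
(array([ 41.6, 169.5, -16.6]), array([-0.001, -0.003,  0.001]))
(array([ 39.3, 404.5,  23.2]), array([-0.001, -0.003,  0.001]))
```

Emit:
send_rows(xyz=[[2,6,0],[6,18,0],[10,36,0],[15,58,0],[20,82,0],[25,108,0],[30,134,0],[34,160,0],[37,186,0],[39,212,0]], dr=[[0,0,0.002],[0,0,0.004],[0,0,0.006],[0,0,0.008],[0,0,0.01],[0,-0.001,0.013],[0,-0.001,0.016],[0,-0.002,0.019],[0,-0.002,0.022],[0,-0.003,0.025]])

```text
time: 9.57
position: [0.5367, -0.0463, 0.2782]
tool_rot: [-3.141, 0.022, 0.01]
ft_force: [0.8, -0.0, -2.6]
grip_width: 0.18
grip_force: 35.0
```

Run:
```python
from h import *
s=get_state();print(s["position"],s["ft_force"],s["joint_positions"].round(2))
print(rel((.5425,-.235,.26),rot(-.02),s))
```

```text
[ 0.53666577 -0.04631393  0.27824085] [ 0.76925481 -0.01600435 -2.57561228] [ 0.76  0.13 -0.79  1.64  0.09  1.42 -1.62]
(array([  8.6, 188.6,  18.1]), array([-0.001,  0.006,  0.006]))
```

Emit:
send_rows(xyz=[[2,26,0],[4,52,0],[6,78,0],[8,104,3],[8.6,128,6],[8.6,150,10],[8.6,168,14],[8.6,180,17],[8.6,187,18],[8.6,188.5,18]], dr=[[0,0,0],[0,0.001,0.001],[0,0.002,0.002],[0,0.003,0.003],[0,0.004,0.004],[0,0.005,0.005],[0,0.006,0.006],[0,0.006,0.006],[0,0.006,0.006],[0,0.006,0.006]])

```text
time: 10.4
position: [0.543, -0.2332, 0.2609]
tool_rot: [-3.14, 0.032, -0.002]
ft_force: [-0.4, 0.2, -3.5]
grip_width: 0.181
grip_force: 35.0
```

Emit:
send_rows(xyz=[[0,0,5],[0,0,10],[0,0,15],[0,0,20],[0,0,20],[0,0,20],[0,0,20],[0,0,20],[0,0,20],[0,0,20]], dr=[[0,0,0],[0,0,0],[0,0,0],[0,0,0],[0,0,0],[0,0,0],[0,0,0],[0,0,0],[0,0,0],[0,0,0]])

```text
time: 11.23
position: [0.544, -0.2319, 0.2423]
tool_rot: [-3.141, 0.029, -0.005]
ft_force: [-0.8, -0.3, -4.6]
grip_width: 0.179
grip_force: 35.0
```

Run:
```python
from h import *
import pickle
s=get_state();im=get_image("wrist")[:,:,::-1];pickle.dump(s,open("w5.pkl","wb"));cv2.imwrite("pics/w5.png",cv2.resize(im,(784,588)))
ex=R.from_rotvec(s["tool_rot"]).as_matrix()
print(s["position"],s["ft_force"],"tilt",np.arcsin(ex[2,0]),"roll",ex[2,1],"yaw",np.arctan2(ex[1,0],ex[0,0]))
print(rel((.5425,-.235,.189+.005),rot(-.02),s))
```

```text
[ 0.54396474 -0.23188235  0.24233379] [-0.80568753 -0.25273695 -4.60288322] tilt 0.0034732858876732765 roll -0.00028998786945068084 yaw -0.01856643019874495
(array([-1.6,  3.2, 48.3]), array([-0.   , -0.003,  0.001]))
```

View pics/w5.png

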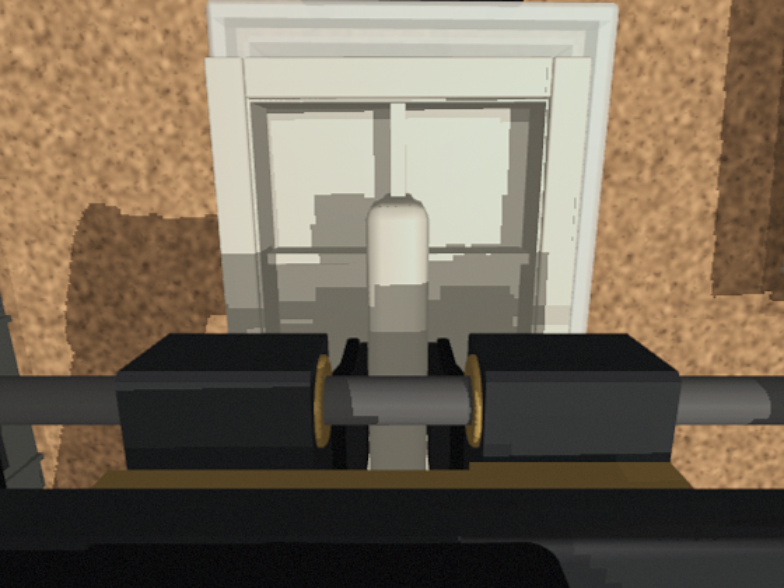

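Run:
```python
from h import *
import pickle
s=pickle.load(open("w5.pkl","rb"));C=cam("wrist",s)
a=onz(C,(209/1.4,4/1.4),.115);b=onz(C,(617/1.4,6/1.4),.115);print(a,b,np.linalg.norm(a-b))
d=(a-b)/np.linalg.norm(a-b);n=np.array([d[1],-d[0],0]);yaw=np.arctan2(n[1],n[0]);c=(a+b)/2-n*.145
print("centre",c,"yaw",yaw)
c=(c+[.5436,-.2349,.115])/2;print(c,rel((c[0],c[1],.194),rot(-.02),get_state()))
```

```text
[ 0.68647208 -0.14397008  0.115     ] [ 0.68200367 -0.33846975  0.115     ] 0.19455098369885415
centre [ 0.53927613 -0.23788958  0.115     ] yaw -0.02296984426556699
[ 0.54143806 -0.23639479  0.115     ] (array([-2.6,  4.6, 48.3]), array([-0.   , -0.003,  0.001]))
```

Tray hangs level above the lid. Lid far corners at (209,4) and (617,6) give a centre of about (0.5415,-0.2365). Lowering.

Emit:
send_rows(xyz=[[-1,1,4],[-2,3,10],[-2.6,4.5,17],[-2.6,4.5,24],[-2.6,4.5,31],[-2.6,4.5,37],[-2.6,4.5,42],[-2.6,4.5,45.5],[-2.6,4.5,47],[-2.6,4.5,47]], dr=[[0,-0.003,0],[0,-0.003,0],[0,-0.003,0],[0,-0.003,0],[0,-0.003,0],[0,-0.003,0],[0,-0.003,0],[0,-0.003,0],[0,-0.003,0],[0,-0.003,0]])

```text
time: 12.12
position: [0.5412, -0.2361, 0.1947]
tool_rot: [-3.141, 0.029, 0.001]
ft_force: [-0.3, -0.4, -3.4]
grip_width: 0.178
grip_force: 35.0
```

Emit:
send_rows(xyz=[[0,0,0.5],[0,0,1],[0,0,1.5],[0,0,2],[0,0,2.5],[0,0,3],[0,0,3.4],[0,0,3.8],[0,0,4],[0,0,4]], dr=[[0,0,0],[0,0,0],[0,0,0],[0,0,0],[0,0,0],[0,0,0],[0,0,0],[0,0,0],[0,0,0],[0,0,0]])

```text
time: 12.95
position: [0.5413, -0.2362, 0.191]
tool_rot: [-3.141, 0.029, 0.0]
ft_force: [-0.6, 0.6, -3.7]
grip_width: 0.183
grip_force: 35.0
```

Emit:
send_rows(xyz=[[0,0,0.3],[0,0,0.6],[0,0,0.9],[0,0,1.2],[0,0,1.4],[0,0,1.6],[0,0,1.8],[0,0,2],[0,0,2],[0,0,2]], dr=[[0,0,0],[0,0,0],[0,0,0],[0,0,0],[0,0,0],[0,0,0],[0,0,0],[0,0,0],[0,0,0],[0,0,0]])

```text
time: 13.78
position: [0.5413, -0.2362, 0.189]
tool_rot: [-3.141, 0.029, 0.0]
ft_force: [0.4, 0.6, -3.1]
grip_width: 0.182
grip_force: 35.0
```

Emit:
send_rows(xyz=[[0,0,0.2],[0,0,0.4],[0,0,0.6],[0,0,0.8],[0,0,1],[0,0,1.2],[0,0,1.4],[0,0,1.5],[0,0,1.5],[0,0,1.5]], dr=[[0,0,0],[0,0,0],[0,0,0],[0,0,0],[0,0,0],[0,0,0],[0,0,0],[0,0,0],[0,0,0],[0,0,0]])

```text
time: 14.62
position: [0.5413, -0.2362, 0.1876]
tool_rot: [-3.141, 0.029, -0.0]
ft_force: [-0.4, -0.6, -4.2]
grip_width: 0.182
grip_force: 35.0
```

Emit:
send_rows(xyz=[[0,0,0.2],[0,0,0.4],[0,0,0.6],[0,0,0.8],[0,0,1],[0,0,1.2],[0,0,1.4],[0,0,1.5],[0,0,1.5],[0,0,1.5]], dr=[[0,0,0],[0,0,0],[0,0,0],[0,0,0],[0,0,0],[0,0,0],[0,0,0],[0,0,0],[0,0,0],[0,0,0]])

```text
time: 15.45
position: [0.5414, -0.2364, 0.1866]
tool_rot: [-3.141, 0.029, -0.001]
ft_force: [-1.7, 0.7, 1.5]
grip_width: 0.182
grip_force: 35.0
```

Contact: force went from -4 to +1.5 N. Releasing.

Emit:
send_rows(xyz=[[0,0,0],[0,0,0],[0,0,0],[0,0,0],[0,0,0],[0,0,0],[0,0,0],[0,0,0],[0,0,0],[0,0,0]], dr=[[0,0,0],[0,0,0],[0,0,0],[0,0,0],[0,0,0],[0,0,0],[0,0,0],[0,0,0],[0,0,0],[0,0,0]], jaw=45)

```text
time: 16.28
position: [0.5413, -0.2362, 0.1861]
tool_rot: [-3.141, 0.029, -0.0]
ft_force: [0.1, 0.8, 0.2]
grip_width: 0.518
grip_force: 0.0
```

Emit:
send_rows(xyz=[[0,0,-4],[0,0,-12],[0,0,-25],[0,0,-42],[0,0,-60],[0,0,-80],[0,0,-100],[0,0,-120],[0,0,-140],[0,0,-150]], dr=[[0,0,0],[0,0,0],[0,0,0],[0,0,0],[0,0,0],[0,0,0],[0,0,0],[0,0,0],[0,0,0],[0,0,0]])

```text
time: 17.12
position: [0.5423, -0.2363, 0.3404]
tool_rot: [3.14, -0.029, 0.007]
ft_force: [0.6, -0.2, 0.6]
grip_width: 0.514
grip_force: 0.0
```

Emit:
send_rows(xyz=[[0,20,0],[0,50,0],[0,85,0],[0,120,0],[0,155,0],[0,190,0],[0,220,0],[0,230,0],[0,230,0],[0,230,0]], dr=[[0,0,0],[0,0,0],[0,0,0],[0,0,0],[0,0,0],[0,0,0],[0,0,0],[0,0,0],[0,0,0],[0,0,0]])

```text
time: 17.95
position: [0.5373, -0.4655, 0.3358]
tool_rot: [-3.139, 0.029, -0.0]
ft_force: [0.6, 0.9, 0.1]
grip_width: 0.516
grip_force: 0.0
```

Run:
```python
from h import *
a=get_image("top")[:,:,::-1];cv2.imwrite("pics/topF.png",a)
b=get_image("scene")[:,:,::-1]
A=cv2.resize(a[100:270,165:445],None,fx=1.9,fy=1.9);B=cv2.resize(b[120:360,120:400],(323,277))
A=A[:,:];B=cv2.copyMakeBorder(B,0,A.shape[0]-277,0,0,0) if A.shape[0]>277 else B[:A.shape[0]]
W=np.hstack([A,B])[:,:855];cv2.imwrite("pics/final.png",cv2.resize(W,(799,int(W.shape[0]*799/W.shape[1]))))
```

```text
(no output)
```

View pics/final.png

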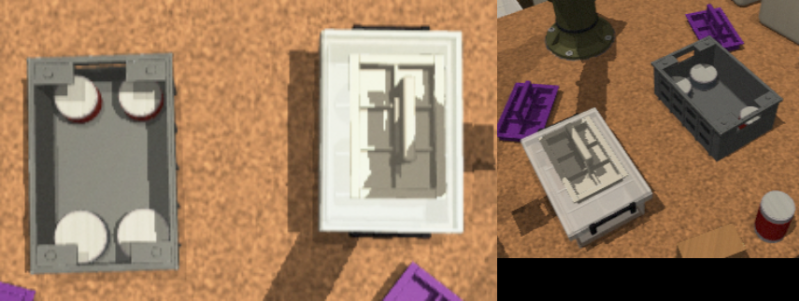

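Run:
```python
from h import *
C=cam("top");k=1.9*799/855
f=lambda u,z:onz(C,(u[0]/k+165,u[1]/k+100),z)
print("tray",np.mean([f(u,.145) for u in[(350,54),(447,54),(447,198),(350,198)]],0),"lid",np.mean([f(u,.115) for u in[(320,30),(462,30),(462,232),(320,232)]],0))
```

```text
tray [ 0.54420098 -0.23810261  0.145     ] lid [ 0.54284111 -0.23537649  0.115     ]
```

The tray is within about 3 mm of the lid centre, and the four tins stand in the crate as before. Handing in.

```bash
python3 -c "
from bench import *
print(close_job())"
```

```text
the job is handed in; nothing more can be done
None
```

The white tray was turned level in the crate and lifted out, then set down and released about 3 mm from the middle of the clear box's lid; the four tins are still standing in the crate, and the job is handed in (about 18 s used).

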